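# Stack the flanged hubs brim to brim and crown to crown

## Task

Stack the four hat-shaped flanged steel hubs in one straight, centred column on the round rubber-topped plate so that they pack tight: from the bottom, the large one that lies brim down, the large one that lies brim up, the small one that lies brim down, and last the small one that lies brim up. Each goes on just as it already lies, none is turned over. Leave the spacer ring, brass bush, cap screw and steel block where they are.

Things in the scene. Friction and masses are not known exactly. Their poses are not given: they have to be found in the camera images.
- large_brim_down_center (a point): One of the two larger flanged steel hubs, hat-shaped, solid: brim 64 mm across, 9 mm thick; crown 44 mm across; 38 mm high in all; about 0.35 kg. Lies brim down: the brim is the lowest 9 mm; from above a 44 mm disc with a small bore, raised on the wider brim with four bolt holes. Loose. The point is its centre, half-way up (19 mm above its underside); z axis up.
- large_brim_up_center (a point): One of the two larger flanged steel hubs, hat-shaped, solid: brim 64 mm across, 9 mm thick; crown 44 mm across; 38 mm high in all; about 0.35 kg. Lies brim up on its crown: the brim is the top 9 mm; from above one flat 64 mm disc with a small bore and four bolt holes. Loose. The point is its centre, half-way up (19 mm above its underside); z axis up.
- small_brim_down_center (a point): One of the two smaller flanged steel hubs, hat-shaped, solid: brim 50 mm across, 8 mm thick; crown 36 mm across; 34 mm high in all; about 0.2 kg. Lies brim down: the brim is the lowest 8 mm; from above a 36 mm disc with a small bore, raised on the wider brim with four bolt holes. Loose. The point is its centre, half-way up (17 mm above its underside); z axis up.
- small_brim_up_center (a point): One of the two smaller flanged steel hubs, hat-shaped, solid: brim 50 mm across, 8 mm thick; crown 36 mm across; 34 mm high in all; about 0.2 kg. Lies brim up on its crown: the brim is the top 8 mm; from above one flat 50 mm disc with a small bore and four bolt holes. Loose. The point is its centre, half-way up (17 mm above its underside); z axis up.
- plate_top (a point): Round stacking plate, aluminium with a black rubber top, 100 mm across and 10 mm high, fixed to the bench; the point is the centre of its top face, z axis up
- ring_center (a point): A plain flat steel spacer ring without a crown, 46 mm across, 12 mm high; centre, half-way up. Loose, to be left alone
- bush_center (a point): A plain brass guide bush (straight tube, no brim), 30 mm across, 28 mm high; centre, half-way up. Loose, to be left alone
- screw_center (a point): A black cap screw standing on its head, 15 mm across, 40 mm high; centre, half-way up. Loose, to be left alone
- block_center (a point): A rectangular ground steel block with bores, 40 x 62 x 22 mm (62 along its y axis); centre, half-way up. Loose, to be left alone
Mind the look-alikes: they are no part of the job. What is shaped like the part that bears large_brim_down_center but orange is not meant.

How it is judged (in metres and radians):
On the way, in this order (a step that is already met when the one before it is completed fails the run):
1. the large brim-down hub stands on the plate (horizontal distance between large_brim_down_center and plate_top below 0.012 m and z of large_brim_down_center in the frame of plate_top between 0.015 and 0.023 m and angle between large_brim_down_center's own z axis and vertical below 0.08 rad and linear speed of large_brim_down below 0.02 m/s and contact force between the fingers and large_brim_down below 0.1 N), for 0.2 s.
2. the large brim-up hub stands on it, crown on crown (horizontal distance between large_brim_up_center and large_brim_down_center below 0.01 m and z of large_brim_up_center in the frame of plate_top between 0.053 and 0.061 m and angle between large_brim_up_center's own z axis and vertical below 0.08 rad and linear speed of large_brim_up below 0.02 m/s and contact force between the fingers and large_brim_up below 0.1 N), for 0.2 s.
3. the small brim-down hub stands on that, brim on brim (horizontal distance between small_brim_down_center and large_brim_up_center below 0.01 m and z of small_brim_down_center in the frame of plate_top between 0.089 and 0.097 m and angle between small_brim_down_center's own z axis and vertical below 0.08 rad and linear speed of small_brim_down below 0.02 m/s and contact force between the fingers and small_brim_down below 0.1 N), for 0.2 s.
4. the small brim-up hub tops the stack, crown on crown (horizontal distance between small_brim_up_center and small_brim_down_center below 0.01 m and z of small_brim_up_center in the frame of plate_top between 0.123 and 0.131 m and angle between small_brim_up_center's own z axis and vertical below 0.08 rad and linear speed of small_brim_up below 0.02 m/s and contact force between the fingers and small_brim_up below 0.1 N), for 0.2 s.
At the end, for the whole second after the job is handed in: The four hubs stand on the plate in the named order, released and at rest: the lowest within 12 mm of the plate's centre, each other within 10 mm of the centre of the one below, upright within 0.08 rad, each at its height in the stack within 4 mm (all of step 1 and all of step 2 and all of step 3 and all of step 4); the robot touches nothing.
It fails at once if the ring is moved more than 30 mm from where it stood (distance of ring_center from where it was at the start of the episode above 0.03 m).
It fails at once if the bush is moved more than 30 mm from where it stood (distance of bush_center from where it was at the start of the episode above 0.03 m).
It fails at once if the screw is moved more than 30 mm from where it stood (distance of screw_center from where it was at the start of the episode above 0.03 m).
It fails at once if the block is moved more than 30 mm from where it stood (distance of block_center from where it was at the start of the episode above 0.03 m).
It also fails if it takes over 104 s, if anything falls off the work surface, if the arm or the gripper's body presses on something with over 40 N, if the wrist force passes 120 N, or if a joint passes its speed limit or range.

## Robot

A 6-joint arm with a two-finger parallel gripper is mounted at the origin on a cart in front of the work surface, level with it; the furniture and walls round the work are solid. World frame = base frame: x ahead of the robot, y to its left, z up, the work surface at z = 0. Lengths are in m, angles in degrees, forces in N, time in s.
With the tool pointing down it reaches from about 0.35 to 0.875 m from the base axis. Payload 4.2 kg.
Tool frame: the origin (TCP) lies midway between the tips of the shut fingers; the grasp point (between the pads) lies 19 mm behind it; z points along the fingers, y is the direction in which the jaws open and shut (so a half turn about z gives the same grasp; the last joint's range is limited). The gripper opens to 87 mm and grips with 3 to 60 N. Pads are 19 mm wide; open, the fingers measure 117 mm over their backs; the gripper's body (75 mm by 190 mm) begins 51 mm behind the grasp point.
Start: joints at [-49.24, 22.042, 0.453, 0, -68.411, -14.817], TCP at [0.273, -0.562, 0.223] pointing down, gripper open.
Joint ranges: [-179.83, 179.83], [-69.29, 118.12], [-61.27, 80.66], [-181.25, 117.63], [-171.15, -9.14], [-177.46, 177.46]. Speed limits (degrees/s): [159.86, 159.86, 180, 180, 180, 180].

## Interface

Orientations are given as a 3x3 rotation matrix whose columns are the frame's x, y, z axes.
In Python, from station import sense, capture, calibration, finish_job gives the robot as it stands.
- The arm moves only by the tool carry_out, never from a script. Its argument "commands" is one flat list of numbers, 6 for each row, row after row: the shift along the tool's x, y, z in mm, then the turn, a rotation vector about the tool's x, y, z in rad. A call has 1 to 5 rows; each row shifts and turns the pose as measured when the row begins, along the tool's axes as they then stand; what a row does not reach is not made up. A row lasts 1/8 s, in which the tool goes at most 62.5 mm and 10.7 degrees, less where a joint would pass 70% of its speed; a pose out of reach is approached as far as the arm can. A call is refused whole if a number of a shift passes 62.5 or a number of a turn 0.188, either way. A call with a gripper value outside its range is refused whole. "grip" is the finger opening in mm, from 0 to 87, set as the call begins (left out, the last holds). The fingers move at their own pace and stop on an object; the grip force is fixed at half the most. Time passes only in rows, so rows that do not move let the fingers close. It gives the time, the measured TCP pose, the force and the opening at its end, in the units of the state.
- sense(): the state, without advancing time (a new reading comes with each control period).
- capture(name): name is "scene" or "top"; returns the picture (400x640x3 uint8, red, green, blue); there is no depth.
- calibration(name): a dict with "fx", "fy", "cx", "cy" (pixels), "rvec" (rotation vector, rad) and "tvec" (3), from world to camera coordinates, as OpenCV has them. Camera axes: x right, y down, z forward; pixel columns grow to the right and rows downward; lengths in m; the calibration is good to about 2 mm. A picture is of the moment at which its call begins. calibration takes no time and is no camera call.
- finish_job(): hands the job in, once; it reports no verdict.
The state is a dict: "time_s": time; "joints": joint angles; "joint_velocities": joint speeds; "effort": joint torques, N m; "tcp_pos": TCP position; "ee_rot": TCP orientation; "wrist_force": force on the tool from outside, world axes, zero at the start; "moment": the same for the moment, N m; "gripper_width": opening from 0.0 (shut) to 1.0 (fully open).
Only numpy, scipy, OpenCV 4.12 (cv2) and the standard library are available. Lean on these libraries where they do the work, as an engineer would, in place of code of your own. Each camera call takes 0.05 s, during which the arm holds its last target.

## Working session

There is one attempt and no reset: what is moved stays moved. The work goes in short steps, Python scripts to look and compute and a tool call to move; the robot and the scene stay as the last step left them, time stands still between calls to the robot, and variables do not carry over. Pictures are saved under pics/ and viewed, and the job is handed in when it is done.

Besides the shell and the picture viewer there is one more tool, called after "Emit:" as name(argument=value, ...) on one line, values as JSON. carry_out: Moves the arm, as the interface text tells. Its arguments: {"type":"object","properties":{"commands":{"type":"array"},"grip":{"type":"number"}},"required":["commands"]}

```bash
mkdir -p pics
python3 - <<'E'
from station import *
import cv2
s=sense()
for k,v in s.items(): print(k,v)
for n in ("scene","top"):
    print(n,calibration(n))
    cv2.imwrite(f"pics/{n}0.png",cv2.cvtColor(capture(n),cv2.COLOR_RGB2BGR))
E
```

```text
time_s 0.0
joints [-4.92422594e+01  2.20914020e+01  3.79879382e-01 -2.95304622e-02
 -6.84113518e+01 -1.48145294e+01]
joint_velocities [ 0.08785183  0.02171942 -0.03452395  0.13427843  0.03182916  0.04988388]
effort [ 4.61784509e-05 -3.90668213e+01  1.87401509e+01  4.22000527e+00
  1.09303606e-02 -2.23714510e-04]
tcp_pos [ 0.27315989 -0.56147445  0.22145214]
ee_rot [[-8.99311224e-01 -4.37307955e-01 -1.03705439e-03]
 [-4.37309176e-01  8.99309141e-01  1.93730427e-03]
 [ 8.54339229e-05  2.19575287e-03 -9.99997586e-01]]
wrist_force [ 0.04965966 -0.65624854 -0.23859362]
moment [0.00807824 0.02727507 0.01036414]
gripper_width 0.9989355193785527
scene {'fx': 420.2168056269194, 'fy': 420.2168056269194, 'cx': 316.3416924596566, 'cy': 199.32663933171355, 'rvec': array([ 1.75585637, -1.06151753,  0.73169742]), 'tvec': array([-0.35392381,  0.19022756,  0.66984302])}
top {'fx': 392.84978300451166, 'fy': 392.84978300451166, 'cx': 321.31227267473014, 'cy': 208.5786955130546, 'rvec': array([ 2.19349562, -2.13866909,  0.14651697]), 'tvec': array([-0.14426202,  0.53140887,  0.98053636])}
```

View pics/scene0.png

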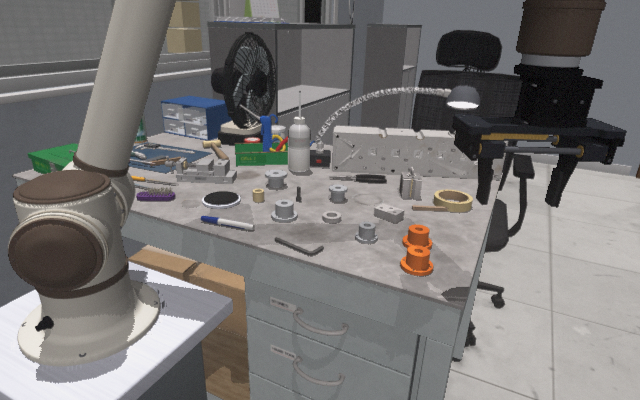

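View pics/top0.png

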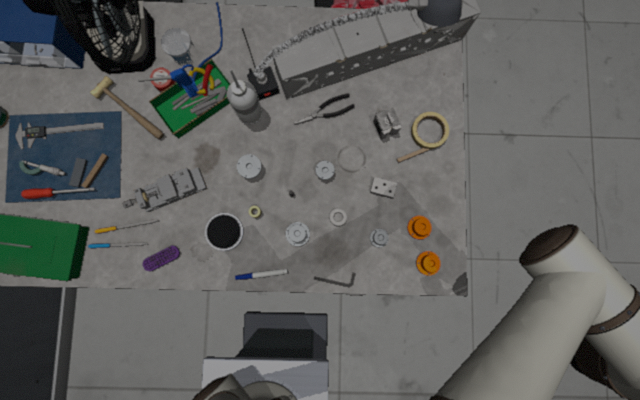

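Run:
```python
import cv2
a=cv2.imread("pics/top0.png")[140:260,195:405]
cv2.imwrite("pics/topc.png",cv2.resize(a,None,fx=3.8,fy=3.8,interpolation=cv2.INTER_CUBIC))
a=cv2.imread("pics/scene0.png")[155:265,190:450]
cv2.imwrite("pics/scc.png",cv2.resize(a,None,fx=3,fy=3,interpolation=cv2.INTER_CUBIC))
```

```text
(no output)
```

View pics/topc.png

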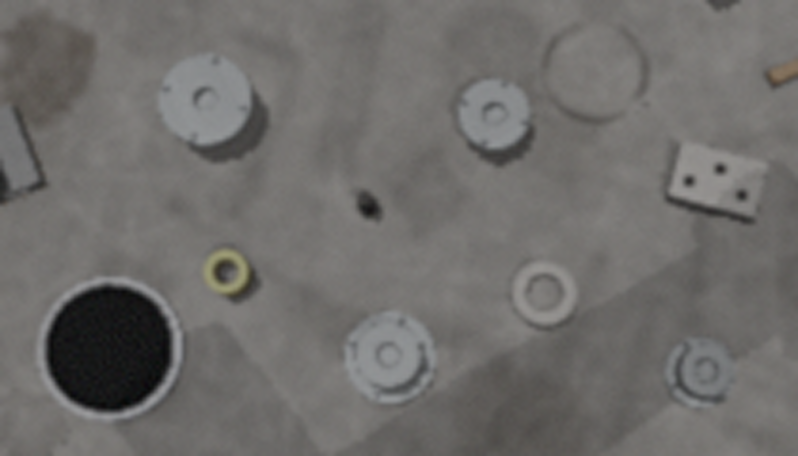

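View pics/scc.png

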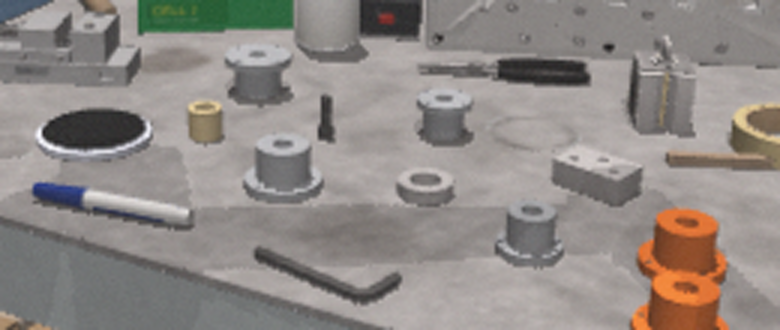

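```bash
cat > h.py <<'E'
import numpy as np, cv2
from station import *
def ray(n,u,v,z):
    c=calibration(n); R=cv2.Rodrigues(c["rvec"])[0]; t=c["tvec"]
    d=R.T@np.array([(u-c["cx"])/c["fx"],(v-c["cy"])/c["fy"],1]); o=-R.T@t
    return (o+d*(z-o[2])/d[2])[:2]
def proj(n,P):
    c=calibration(n); K=np.array([[c["fx"],0,c["cx"]],[0,c["fy"],c["cy"]],[0,0,1]])
    return cv2.projectPoints(np.array(P,float).reshape(-1,3),c["rvec"],c["tvec"],K,None)[0].reshape(-1,2)
def delta(x,y,z):
    s=sense(); R=np.array(s["ee_rot"]); p=np.array(s["tcp_pos"])
    print("t",s["time_s"],"tcp",p.round(4),"yaw of y",np.degrees(np.arctan2(R[1,1],R[0,1])).round(1),"tilt",(R[:2,2]*1000).round(1),"F",np.round(s["wrist_force"],1),"w",s["gripper_width"]*87)
    print("shift mm",(R.T@(np.array([x,y,z])-p)*1000).round(1))
E
python3 - <<'E'
from h import *
T={"plate":(111,348,.01),"LBU":(206,100,.038),"SBU":(494,115,.034),"LBD":(390,354,.038),"LBDb":(390,357,.009),"SBD":(706,369,.034),"SBDb":(700,371,.008),"bush":(227,271,.028),"ring":(544,294,.012),"screw":(369,206,.02),"block":(717,180,.022)}
for k,(x,y,z) in T.items(): print(k,ray("top",(x+.5)/3.8-.5+195,(y+.5)/3.8-.5+140,z).round(4))
S={"plate":(95,131,.01),"LBU":(258,56,.038),"SBU":(444,99,.034),"LBD":(283,143,.038),"SBD":(532,211,.034),"bush":(205,106,.028),"ring":(425,181,.012)}
for k,(x,y,z) in S.items(): print("s",k,ray("scene",(x+.5)/3-.5+190,(y+.5)/3-.5+155,z).round(4))
E
```

```text
plate [0.4715 0.1219]
LBU [0.6407 0.0599]
SBU [ 0.6367 -0.1369]
LBD [ 0.4706 -0.071 ]
LBDb [ 0.4702 -0.0697]
SBD [ 0.4661 -0.2839]
SBDb [ 0.466  -0.2841]
bush [0.5248 0.042 ]
ring [ 0.5163 -0.1749]
screw [ 0.5734 -0.0524]
block [ 0.5977 -0.2928]
s plate [0.4691 0.1191]
s LBU [0.6403 0.058 ]
s SBU [ 0.6377 -0.1383]
s LBD [ 0.4738 -0.0689]
s SBD [ 0.4659 -0.2857]
s bush [0.529 0.044]
s ring [ 0.5162 -0.1768]
```

Emit:
carry_out(commands=[-40, 40, 0, 0, 0, 0.09, -40, 45, 0, 0, 0, 0.09, -35, 50, 0, 0, 0, 0.09, -30, 50, 0, 0, 0, 0.09, -30, 50, 0, 0, 0, 0.09], grip=87)

```text
time_s: 0.72
tcp_pos: [0.3815, -0.2828, 0.2183]
ee_rot: [[-1.0, 0.02, -0.005], [0.02, 1.0, 0.005], [0.005, 0.005, -1.0]]
wrist_force: [1.1, 0.1, -0.1]
gripper_width: 1.0
```

```bash
python3 -c "
from h import *
delta(.471,-.070,.09)"
```

```text
t 0.725 tcp [ 0.3815 -0.2828  0.2183] yaw of y 88.8 tilt [-4.6  5.1] F [ 1.1  0.1 -0.1] w 86.98846466781832
shift mm [-85.8 214.  129. ]
```

Emit:
carry_out(commands=[-20, 50, 20, 0, 0, 0, -20, 50, 20, 0, 0, 0, -20, 50, 30, 0, 0, 0, -20, 45, 30, 0, 0, 0, -6, 20, 20, 0, 0, 0])

```text
time_s: 1.35
tcp_pos: [0.4752, -0.0606, 0.0983]
ee_rot: [[-1.0, 0.017, 0.002], [0.017, 1.0, 0.004], [-0.002, 0.004, -1.0]]
wrist_force: [0.7, 0.1, 0.5]
gripper_width: 1.001
```

```bash
python3 -c "
from h import *
delta(.471,-.070,.09)"
```

```text
t 1.35 tcp [ 0.4752 -0.0606  0.0983] yaw of y 89.0 tilt [2.4 4.1] F [0.7 0.1 0.5] w 87.11881955776609
shift mm [ 4.1 -9.5  8.2]
```

Emit:
carry_out(commands=[4, -9.5, 8, 0.004, 0.0024, 0, 0, 0, 0, 0, 0, 0])

```text
time_s: 1.6
tcp_pos: [0.4697, -0.0694, 0.0881]
ee_rot: [[-1.0, 0.014, -0.005], [0.014, 1.0, -0.001], [0.005, -0.001, -1.0]]
wrist_force: [0.5, 1.3, 0.6]
gripper_width: 0.997
```

```bash
python3 -c "
from h import *
delta(.471,-.070,.012)
cv2.imwrite('pics/a.png',cv2.cvtColor(capture('scene'),cv2.COLOR_RGB2BGR)[100:300,150:450])
cv2.imwrite('pics/a.png',cv2.resize(cv2.imread('pics/a.png'),None,fx=2.6,fy=2.6))"
```

```text
t 1.6 tcp [ 0.4697 -0.0694  0.0881] yaw of y 89.2 tilt [-5.  -0.7] F [0.5 1.3 0.6] w 86.75448866542523
shift mm [-1.7 -0.5 76.1]
```

View pics/a.png

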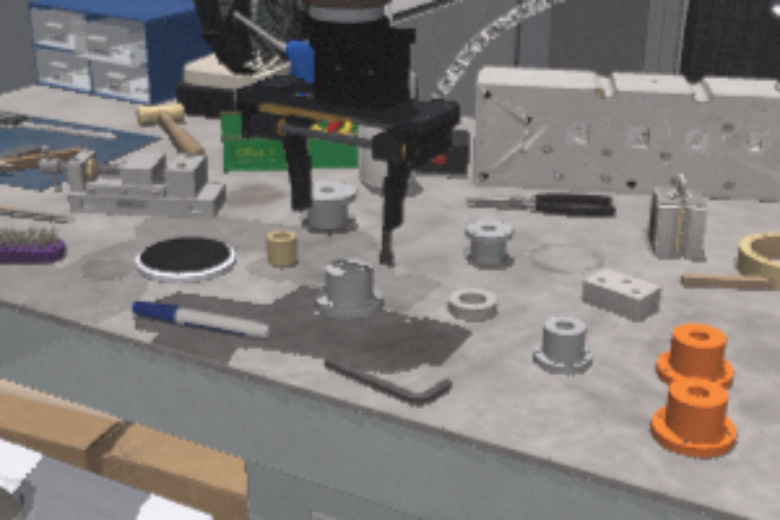

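Emit:
carry_out(commands=[-1, 0, 25, 0, 0, 0, 0, 0, 25, 0, 0, 0, 0, 0, 18, 0, 0, 0, 0, 0, 6, 0, 0, 0, 0, 0, 0, 0, 0, 0])

```text
time_s: 2.28
tcp_pos: [0.4749, -0.0728, 0.0178]
ee_rot: [[-1.0, 0.021, 0.009], [0.021, 1.0, 0.001], [-0.009, 0.001, -1.0]]
wrist_force: [0.2, 0.4, 0.3]
gripper_width: 0.999
```

```bash
python3 -c "
from h import *
for i in range(1): delta(.471,-.070,.012)"
```

```text
t 2.275 tcp [ 0.4749 -0.0728  0.0178] yaw of y 88.8 tilt [8.6 0.8] F [0.2 0.4 0.3] w 86.89869800344516
shift mm [4.  2.7 5.7]
```

```bash
cat >> h.py <<'E'
def avg(x,y,z,n=6):
    P=[];Q=[];F=[]
    for i in range(n):
        if i: capture("top")
        s=sense(); P.append(s["tcp_pos"]); Q.append(np.array(s["ee_rot"])); F.append(s["wrist_force"])
    P=np.array(P);p=P.mean(0);M=np.mean(Q,0)
    U,_,V=np.linalg.svd(M);R=U@V
    print("t",s["time_s"],"tcp",p.round(4),"std",P.std(0).round(4),"tilt std",np.std(Q,0)[:2,2].round(4),"F",np.mean(F,0).round(1),"w",round(s["gripper_width"]*87,1))
    Rd=np.array([[-1,0,0],[0,1,0],[0,0,-1.]])
    rv=cv2.Rodrigues(R.T@Rd)[0].ravel()
    print("shift mm",(R.T@(np.array([x,y,z])-p)*1000).round(1),"turn",rv.round(4))
E
python3 -c "
from h import *
avg(.471,-.070,.0125)"
```

```text
t 2.525 tcp [ 0.4751 -0.0726  0.0181] std [0.0001 0.0002 0.0001] tilt std [0.0004 0.0001] F [ 0.  -0.1  0.1] w 87.3
shift mm [4.2 2.5 5.5] turn [ 0.0011  0.0093 -0.0202]
```

Emit:
carry_out(commands=[4, 2.5, 5.5, 0.001, 0.009, -0.02])

```text
time_s: 2.65
tcp_pos: [0.4717, -0.0696, 0.013]
ee_rot: [[-1.0, -0.001, 0.002], [-0.001, 1.0, 0.0], [-0.002, 0.0, -1.0]]
wrist_force: [-0.2, -0.5, -0.4]
gripper_width: 1.004
```

```bash
python3 -c "
from h import *
avg(.471,-.070,.0125,3)"
```

```text
t 2.75 tcp [ 0.4709 -0.0695  0.0124] std [0.0005 0.0001 0.0004] tilt std [0.0013 0.0001] F [-0.1 -0.5 -0.2] w 86.8
shift mm [-0.1 -0.5 -0.1] turn [0.0003 0.0001 0.0013]
```

Emit:
carry_out(commands=[0, 0, 0, 0, 0, 0, 0, 0, 0, 0, 0, 0, 0, 0, 0, 0, 0, 0, 0, 0, 0, 0, 0, 0], grip=30)

```text
time_s: 3.25
tcp_pos: [0.4706, -0.0693, 0.012]
ee_rot: [[-1.0, -0.001, -0.001], [-0.001, 1.0, 0.0], [0.001, 0.0, -1.0]]
wrist_force: [0.3, 0.1, -0.2]
gripper_width: 0.631
```

```bash
python3 -c "
from h import *
avg(.471,-.070,.0125,3)"
```

```text
t 3.35 tcp [ 0.4706 -0.0693  0.012 ] std [0. 0. 0.] tilt std [0. 0.] F [ 0.1  0.1 -0.1] w 47.0
shift mm [-0.4 -0.7 -0.5] turn [-0.     -0.0011  0.0015]
```

Still closing.

Emit:
carry_out(commands=[0, 0, 0, 0, 0, 0, 0, 0, 0, 0, 0, 0, 0, 0, 0, 0, 0, 0])

```text
time_s: 3.72
tcp_pos: [0.4705, -0.0694, 0.012]
ee_rot: [[-1.0, -0.001, -0.001], [-0.001, 1.0, -0.0], [0.001, -0.0, -1.0]]
wrist_force: [-0.9, -0.1, 0.3]
gripper_width: 0.496
```

```bash
python3 -c "
from h import *
avg(.471,-.070,.0125,2)"
```

```text
t 3.775 tcp [ 0.4705 -0.0694  0.012 ] std [0. 0. 0.] tilt std [0. 0.] F [ 0.1 -0.3  0.3] w 43.3
shift mm [-0.5 -0.6 -0.5] turn [-0.     -0.0012  0.0015]
```

Emit:
carry_out(commands=[0, 0, -20, 0, 0, 0, 0, 0, -30, 0, 0, 0, 0, 15, -20, 0, 0, 0, 0, 40, 0, 0, 0, 0, 0, 45, 0, 0, 0, 0])

```text
time_s: 4.4
tcp_pos: [0.4673, 0.0306, 0.0813]
ee_rot: [[-1.0, 0.007, -0.009], [0.007, 1.0, 0.0], [0.009, 0.0, -1.0]]
wrist_force: [0.5, 0.3, -2.9]
gripper_width: 0.499
```

Emit:
carry_out(commands=[0, 45, 0, 0, 0, 0, 0, 25, 0, 0, 0, 0, 0, 0, 0, 0, 0, 0])

```text
time_s: 4.78
tcp_pos: [0.4661, 0.1047, 0.0801]
ee_rot: [[-1.0, 0.004, -0.012], [0.004, 1.0, 0.0], [0.012, 0.0, -1.0]]
wrist_force: [-0.3, 0.1, -3.4]
gripper_width: 0.494
```

```bash
python3 -c "
from h import *
avg(.470,.1205,.024,3)"
```

```text
t 4.875 tcp [0.4658 0.1038 0.08  ] std [0.0002 0.0007 0.0001] tilt std [0.0004 0.0002] F [-0.2  0.4 -3.2] w 43.5
shift mm [-4.8 16.7 56. ] turn [-0.0001 -0.0122 -0.0054]
```

Emit:
carry_out(commands=[-5, 16.5, 15, 0, -0.012, -0.005, 0, 0, 20, 0, 0, 0, 0, 0, 13, 0, 0, 0])

```text
time_s: 5.25
tcp_pos: [0.4707, 0.1168, 0.0312]
ee_rot: [[-1.0, 0.006, 0.0], [0.006, 1.0, 0.0], [-0.0, 0.0, -1.0]]
wrist_force: [-0.6, -0.1, -2.2]
gripper_width: 0.498
```

```bash
python3 -c "
from h import *
avg(.470,.1205,.0235,3)
im=cv2.cvtColor(capture('scene'),cv2.COLOR_RGB2BGR)[140:260,150:350]
cv2.imwrite('pics/b.png',cv2.resize(im,None,fx=4,fy=4))"
```

```text
t 5.35 tcp [0.4703 0.1166 0.0306] std [0.0003 0.0002 0.0006] tilt std [0.0009 0.0005] F [-0.5  0.1 -2.8] w 43.5
shift mm [0.3 3.9 7.1] turn [-0.0006 -0.0009 -0.0062]
```

View pics/b.png

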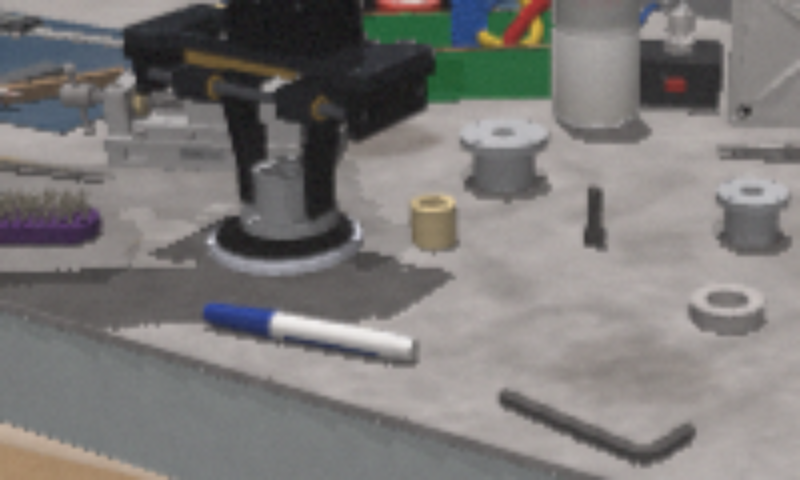

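Emit:
carry_out(commands=[0, 4, 5, 0, 0, -0.006, 0, 0, 2, 0, 0, 0])

```text
time_s: 5.65
tcp_pos: [0.472, 0.1215, 0.0255]
ee_rot: [[-1.0, -0.0, 0.003], [-0.0, 1.0, 0.001], [-0.003, 0.001, -1.0]]
wrist_force: [0.7, -0.8, -3.1]
gripper_width: 0.499
```

```bash
python3 -c "
from h import *
avg(.470,.1205,.022,3)"
```

```text
t 5.75 tcp [0.472  0.1214 0.0255] std [0. 0. 0.] tilt std [0.0001 0.0001] F [ 0.3 -0.2 -2.8] w 43.1
shift mm [ 2.  -0.9  3.5] turn [0.0011 0.0028 0.0004]
```

Emit:
carry_out(commands=[1.5, -1, 3, 0.001, 0.003, 0])

```text
time_s: 5.88
tcp_pos: [0.4707, 0.1206, 0.0228]
ee_rot: [[-1.0, -0.001, 0.001], [-0.001, 1.0, 0.001], [-0.001, 0.001, -1.0]]
wrist_force: [0.3, -0.3, -2.0]
gripper_width: 0.498
```

```bash
python3 -c "
from h import *
avg(.470,.1205,.022,4)"
```

```text
t 6.025 tcp [0.4703 0.1203 0.0224] std [0.0003 0.0002 0.0002] tilt std [0.0006 0.0003] F [-0.   0.2 -2.5] w 43.5
shift mm [0.3 0.2 0.4] turn [ 0.     -0.0005  0.0003]
```

Emit:
carry_out(commands=[0, 0, 0.8, 0, 0, 0])

```text
time_s: 6.15
tcp_pos: [0.4705, 0.1204, 0.022]
ee_rot: [[-1.0, -0.001, -0.0], [-0.001, 1.0, -0.0], [0.0, -0.0, -1.0]]
wrist_force: [-3.2, 1.2, 5.5]
gripper_width: 0.497
```

```bash
python3 -c "
from h import *
avg(.470,.1205,.022,4)"
```

```text
t 6.3 tcp [0.4705 0.1204 0.022 ] std [0. 0. 0.] tilt std [0.0001 0.0001] F [-1.6  0.6  2.7] w 43.5
shift mm [0.5 0.1 0. ] turn [-0.     -0.0002  0.0006]
```

Contact. Release.

Emit:
carry_out(commands=[0, 0, 0, 0, 0, 0, 0, 0, 0, 0, 0, 0, 0, 0, 0, 0, 0, 0, 0, 0, 0, 0, 0, 0, 0, 0, 0, 0, 0, 0], grip=87)

```text
time_s: 6.92
tcp_pos: [0.4716, 0.1209, 0.0225]
ee_rot: [[-1.0, -0.001, 0.002], [-0.001, 1.0, 0.001], [-0.002, 0.001, -1.0]]
wrist_force: [-0.1, -0.2, 0.0]
gripper_width: 0.953
```

Emit:
carry_out(commands=[0, 0, -15, 0, 0, 0, 0, 0, -30, 0, 0, 0, 0, 0, -30, 0, 0, 0, 0, 0, -30, 0, 0, 0, -15, -10, -10, 0, 0, 0])

```text
time_s: 7.55
tcp_pos: [0.4851, 0.1104, 0.1398]
ee_rot: [[-1.0, -0.002, -0.001], [-0.002, 1.0, -0.001], [0.001, -0.001, -1.0]]
wrist_force: [0.2, -0.3, -0.3]
gripper_width: 0.999
```

Emit:
carry_out(commands=[-40, -12, 0, 0, 0, 0, -45, -20, 0, 0, 0, 0, -45, -10, 0, 0, 0, 0, -15, -5, 0, 0, 0, 0, 0, 0, 0, 0, 0, 0])

```text
time_s: 8.18
tcp_pos: [0.6351, 0.062, 0.1408]
ee_rot: [[-1.0, -0.002, 0.001], [-0.002, 1.0, 0.001], [-0.001, 0.001, -1.0]]
wrist_force: [-0.7, -0.1, -0.1]
gripper_width: 1.001
```

```bash
python3 -c "
from h import *
avg(.6405,.059,.0145,2)
for n,(a,b,c,d) in {'top':(140,260,195,405),'scene':(140,260,150,350)}.items():
  im=cv2.cvtColor(capture(n),cv2.COLOR_RGB2BGR)[a:b,c:d]
  cv2.imwrite('pics/c_'+n+'.png',cv2.resize(im,None,fx=3.8,fy=3.8,interpolation=cv2.INTER_CUBIC))"
```

```text
t 8.225 tcp [0.6348 0.0621 0.1408] std [0.0004 0.0001 0.    ] tilt std [0.0003 0.    ] F [-0.3 -0.1 -0.2] w 86.6
shift mm [ -5.6  -3.2 126.3] turn [0.0009 0.0012 0.0026]
```

View pics/c_top.png

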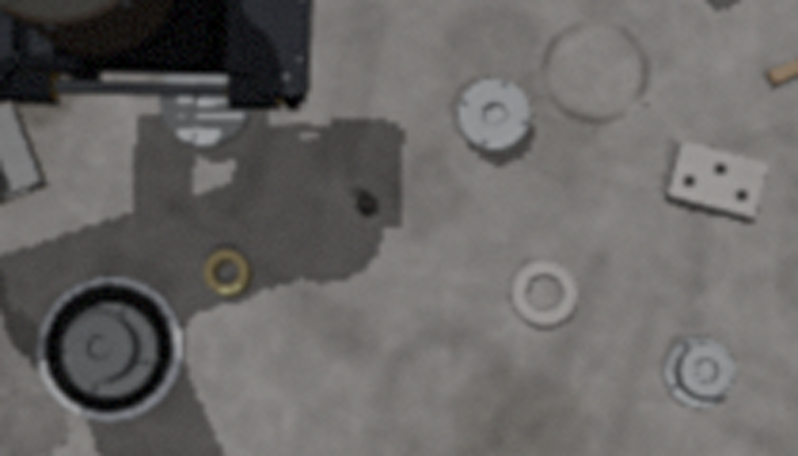

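View pics/c_scene.png

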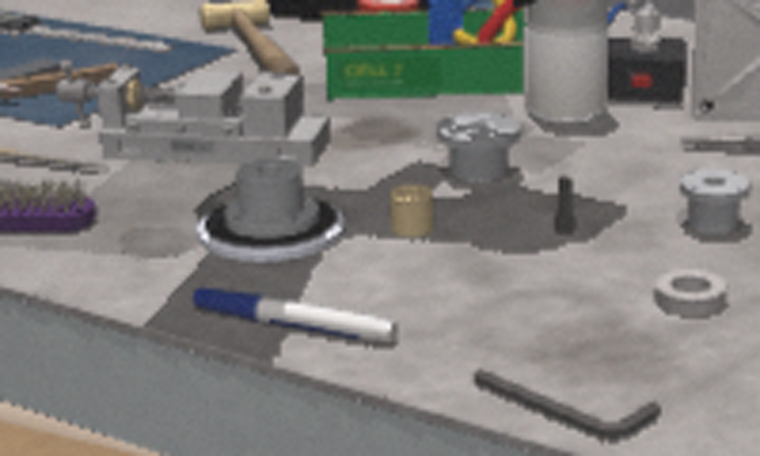

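```bash
python3 -c "
from h import *
print(ray('top',(99.5)/3.8-.5+195,(347.5)/3.8-.5+140,.048),ray('scene',270/3.8-.5+150,168.5/3.8-.5+140,.048))"
```

```text
[0.46980299 0.12100792] [0.47482587 0.12311514]
```

Emit:
carry_out(commands=[-5.5, -3, 30, 0, 0.001, 0.002, 0, 0, 35, 0, 0, 0, 0, 0, 30, 0, 0, 0, 0, 0, 10, 0, 0, 0, 0, 0, 0, 0, 0, 0])

```text
time_s: 8.95
tcp_pos: [0.6373, 0.0627, 0.0381]
ee_rot: [[-1.0, -0.007, 0.005], [-0.007, 1.0, 0.002], [-0.005, 0.002, -1.0]]
wrist_force: [-0.2, 0.3, 0.9]
gripper_width: 1.005
```

```bash
python3 -c "
from h import *
avg(.6405,.059,.0145,3)"
```

```text
t 9.05 tcp [0.6377 0.0627 0.0387] std [0.0004 0.     0.0004] tilt std [0.0009 0.0003] F [-0.5  0.5  0.2] w 87.1
shift mm [-2.6 -3.8 24.2] turn [0.0028 0.0061 0.0069]
```

Emit:
carry_out(commands=[-2.5, -4, 3, 0.003, 0.006, 0.007, 0, 0, 17, 0, 0, 0, 0, 0, 3, 0, 0, 0])

```text
time_s: 9.43
tcp_pos: [0.6425, 0.0589, 0.0176]
ee_rot: [[-1.0, 0.001, 0.006], [0.001, 1.0, 0.002], [-0.006, 0.002, -1.0]]
wrist_force: [-0.6, -0.6, -0.1]
gripper_width: 1.001
```

```bash
python3 -c "
from h import *
avg(.6405,.059,.0145,3)"
```

```text
t 9.525 tcp [0.6429 0.059  0.018 ] std [0.0003 0.0001 0.0004] tilt std [0.0007 0.    ] F [-0.8 -0.3  0.2] w 86.9
shift mm [ 2.4 -0.   3.5] turn [ 0.0016  0.0065 -0.0004]
```

Emit:
carry_out(commands=[2.5, 0, 3.5, 0.002, 0.0065, 0])

```text
time_s: 9.65
tcp_pos: [0.6411, 0.0592, 0.0152]
ee_rot: [[-1.0, 0.0, 0.001], [0.0, 1.0, -0.0], [-0.001, -0.0, -1.0]]
wrist_force: [-0.7, 0.5, -0.9]
gripper_width: 1.001
```

Emit:
carry_out(commands=[0, 0, 0, 0, 0, 0, 0, 0, 0, 0, 0, 0, 0, 0, 0, 0, 0, 0, 0, 0, 0, 0, 0, 0, 0, 0, 0, 0, 0, 0], grip=50)

```text
time_s: 10.28
tcp_pos: [0.6411, 0.0594, 0.0152]
ee_rot: [[-1.0, -0.0, 0.001], [-0.0, 1.0, -0.0], [-0.001, -0.0, -1.0]]
wrist_force: [0.3, -0.1, -0.9]
gripper_width: 0.724
```

```bash
python3 -c "
from h import *
avg(.6405,.059,.0145,3)
im=cv2.cvtColor(capture('scene'),cv2.COLOR_RGB2BGR)[140:260,150:350]
cv2.imwrite('pics/d.png',cv2.resize(im,None,fx=4,fy=4))"
```

```text
t 10.375 tcp [0.6411 0.0594 0.0152] std [0. 0. 0.] tilt std [0. 0.] F [ 0.  -0.1 -0.7] w 62.9
shift mm [ 0.6 -0.4  0.7] turn [-0.0002  0.0015  0.0002]
```

View pics/d.png

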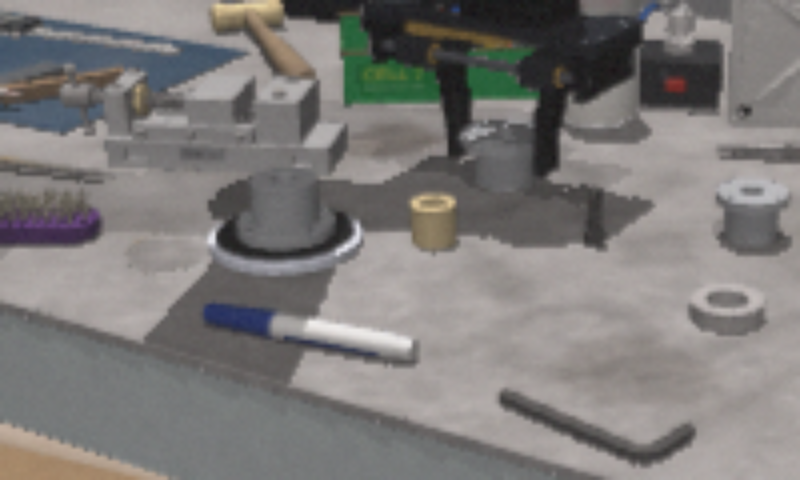

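Emit:
carry_out(commands=[0, 0, 0, 0, 0, 0, 0, 0, -15, 0, 0, 0, 0, 0, -30, 0, 0, 0, 0, 0, -35, 0, 0, 0, 0, 0, -30, 0, 0, 0])

```text
time_s: 11.05
tcp_pos: [0.637, 0.0584, 0.125]
ee_rot: [[-1.0, 0.002, -0.011], [0.002, 1.0, -0.003], [0.011, -0.003, -1.0]]
wrist_force: [0.2, 0.3, -2.4]
gripper_width: 0.719
```

Emit:
carry_out(commands=[40, 15, 0, 0, 0, 0, 45, 15, 0, 0, 0, 0, 45, 20, 0, 0, 0, 0, 30, 8, 0, 0, 0, 0, 0, 0, 0, 0, 0, 0])

```text
time_s: 11.68
tcp_pos: [0.4732, 0.1177, 0.1315]
ee_rot: [[-1.0, 0.004, -0.003], [0.004, 1.0, 0.001], [0.003, 0.001, -1.0]]
wrist_force: [0.4, 0.3, -3.4]
gripper_width: 0.722
```

```bash
python3 -c "
from h import *
avg(.4705,.1205,.0635,3)"
```

```text
t 11.775 tcp [0.4745 0.1178 0.1317] std [0.0011 0.0001 0.0001] tilt std [0.001  0.0002] F [ 0.5  0.1 -2.9] w 63.2
shift mm [ 3.9  2.6 68.2] turn [ 0.0015 -0.0022 -0.004 ]
```

Emit:
carry_out(commands=[4, 3, 20, 0.0015, -0.002, -0.004, 0, 0, 22, 0, 0, 0, 0, 0, 15, 0, 0, 0])

```text
time_s: 12.15
tcp_pos: [0.4766, 0.1218, 0.0755]
ee_rot: [[-1.0, 0.002, 0.008], [0.002, 1.0, 0.004], [-0.008, 0.004, -1.0]]
wrist_force: [-0.2, 0.9, -3.3]
gripper_width: 0.722
```

```bash
python3 -c "
from h import *
avg(.4703,.1207,.0635,3)"
```

```text
t 12.25 tcp [0.4759 0.1214 0.0747] std [0.0005 0.0003 0.0007] tilt std [0.0015 0.0008] F [ 0.   0.4 -3.7] w 63.3
shift mm [ 5.7 -0.8 11.1] turn [ 0.0025  0.0056 -0.0028]
```

Emit:
carry_out(commands=[5.7, -0.8, 6, 0.0025, 0.0055, -0.003])

```text
time_s: 12.38
tcp_pos: [0.4714, 0.1208, 0.0692]
ee_rot: [[-1.0, 0.0, 0.001], [0.0, 1.0, 0.0], [-0.001, 0.0, -1.0]]
wrist_force: [0.4, -0.4, -2.8]
gripper_width: 0.723
```

```bash
python3 -c "
from h import *
avg(.4703,.1207,.0635,3)
im=cv2.cvtColor(capture('scene'),cv2.COLOR_RGB2BGR)[140:260,150:350]
cv2.imwrite('pics/e.png',cv2.resize(im,None,fx=4,fy=4))"
```

```text
t 12.475 tcp [0.47   0.1202 0.0685] std [0.001  0.0004 0.0005] tilt std [0.0018 0.0007] F [-0.3 -0.6 -3.5] w 63.1
shift mm [-0.3  0.5  5. ] turn [-0.0009 -0.0014 -0.0005]
```

View pics/e.png

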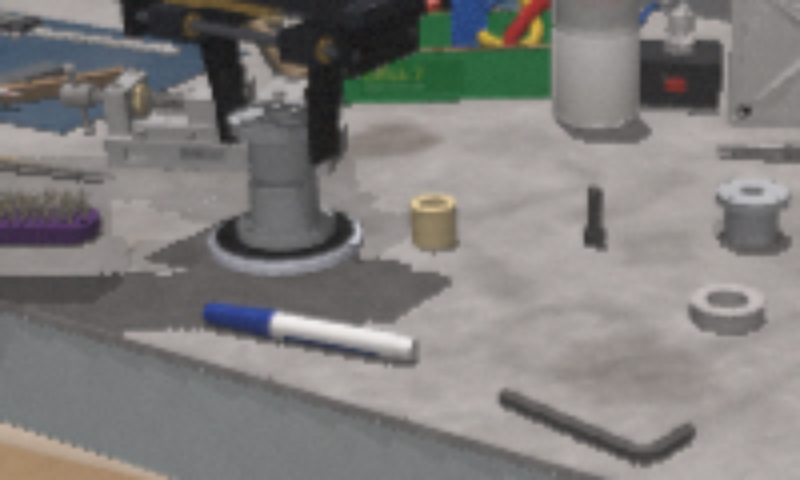

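Crowns are aligned in the picture (left edges at ~248, right ~318). Lower on.

Emit:
carry_out(commands=[0, 0.5, 4, -0.001, -0.001, 0])

```text
time_s: 12.65
tcp_pos: [0.4705, 0.1211, 0.0653]
ee_rot: [[-1.0, -0.0, 0.002], [-0.0, 1.0, 0.001], [-0.002, 0.001, -1.0]]
wrist_force: [1.2, 0.5, -2.5]
gripper_width: 0.728
```

```bash
python3 -c "
from h import *
avg(.4703,.1207,.063,4)"
```

```text
t 12.8 tcp [0.47   0.1209 0.0648] std [0.0003 0.0001 0.0003] tilt std [0.0008 0.0004] F [ 0.6  0.3 -3.2] w 63.3
shift mm [-0.3 -0.2  1.8] turn [ 0.0005  0.0003 -0.    ]
```

Emit:
carry_out(commands=[0, 0, 2, 0, 0, 0])

```text
time_s: 12.92
tcp_pos: [0.4701, 0.121, 0.0631]
ee_rot: [[-1.0, -0.0, 0.001], [-0.0, 1.0, 0.0], [-0.001, 0.0, -1.0]]
wrist_force: [-2.8, 1.1, 9.8]
gripper_width: 0.719
```

```bash
python3 -c "
from h import *
avg(.4703,.1207,.063,4)"
```

```text
t 13.075 tcp [0.4701 0.121  0.0631] std [0. 0. 0.] tilt std [0.0001 0.0001] F [-0.9  0.7  2.3] w 63.3
shift mm [-0.2 -0.3  0.1] turn [0.0004 0.0005 0.0003]
```

Emit:
carry_out(commands=[0, 0, 0, 0, 0, 0, 0, 0, 0, 0, 0, 0, 0, 0, 0, 0, 0, 0, 0, 0, 0, 0, 0, 0, 0, 0, 0, 0, 0, 0], grip=87)

```text
time_s: 13.7
tcp_pos: [0.4716, 0.1216, 0.0642]
ee_rot: [[-1.0, -0.001, 0.004], [-0.001, 1.0, 0.002], [-0.004, 0.002, -1.0]]
wrist_force: [-1.0, 0.3, 0.7]
gripper_width: 0.999
```

Emit:
carry_out(commands=[0, 0, -12, 0, 0, 0, 0, 0, -25, 0, 0, 0, 0, 0, -30, 0, 0, 0, 0, -15, -15, 0, 0, 0, 0, -40, 0, 0, 0, 0])

```text
time_s: 14.32
tcp_pos: [0.4727, 0.0673, 0.1524]
ee_rot: [[-1.0, -0.006, 0.008], [-0.006, 1.0, 0.003], [-0.008, 0.002, -1.0]]
wrist_force: [0.1, -0.6, -0.7]
gripper_width: 1.001
```

Emit:
carry_out(commands=[0, -55, 0, 0, 0, 0, 0, -60, 0, 0, 0, 0, 0, -60, 0, 0, 0, 0, 0, -60, 0, 0, 0, 0, 0, -55, 0, 0, 0, 0])

```text
time_s: 14.95
tcp_pos: [0.4768, -0.2299, 0.158]
ee_rot: [[-1.0, -0.013, 0.018], [-0.013, 1.0, 0.003], [-0.018, 0.002, -1.0]]
wrist_force: [0.3, 0.2, 0.6]
gripper_width: 1.001
```

```bash
python3 -c "
from h import *
avg(.466,-.2848,.011,2)
for n,(a,b,c,d) in {'top':(140,260,195,405),'scene':(120,260,150,420)}.items():
  im=cv2.cvtColor(capture(n),cv2.COLOR_RGB2BGR)[a:b,c:d]
  f=3.8 if n=='top' else 2.9
  cv2.imwrite('pics/f_'+n+'.png',cv2.resize(im,None,fx=f,fy=f,interpolation=cv2.INTER_CUBIC))"
```

```text
t 15.0 tcp [ 0.4768 -0.2325  0.158 ] std [0.     0.0025 0.    ] tilt std [0.0001 0.0011] F [ 1.4 -1.9  0.9] w 87.1
shift mm [ 14.1 -52.4 146.7] turn [0.0014 0.0185 0.0105]
```

View pics/f_top.png

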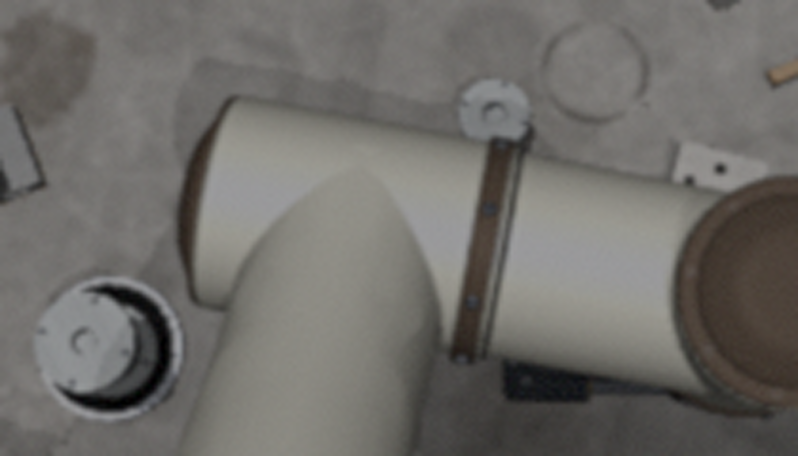

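View pics/f_scene.png

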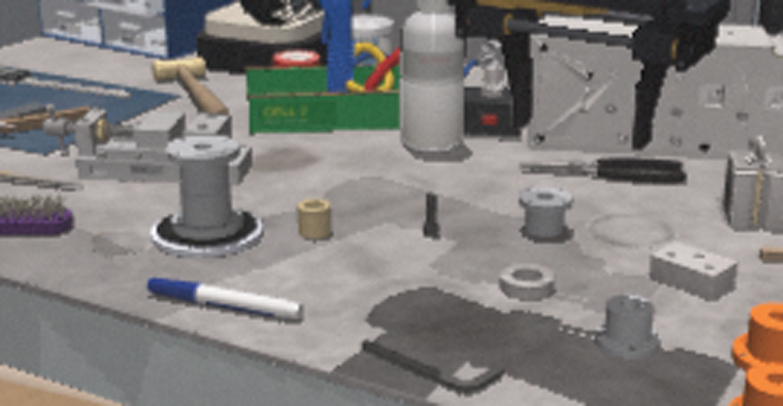

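```bash
python3 -c "
from h import *
print(ray('top',(84.5)/3.8-.5+195,(341.5)/3.8-.5+140,.086),ray('scene',204.5/2.9-.5+150,148.5/2.9-.5+120,.086))"
```

```text
[0.47120396 0.12158812] [0.47113801 0.11882165]
```

Emit:
carry_out(commands=[14, -45, 10, 0.001, 0.018, 0.01, 0, -7, 30, 0, 0, 0, 0, 0, 30, 0, 0, 0, 0, 0, 30, 0, 0, 0, 0, 0, 0, 0, 0, 0])

```text
time_s: 15.72
tcp_pos: [0.4651, -0.28, 0.0586]
ee_rot: [[-1.0, -0.003, 0.005], [-0.003, 1.0, 0.0], [-0.005, 0.0, -1.0]]
wrist_force: [0.7, -0.8, 0.3]
gripper_width: 1.002
```

```bash
python3 -c "
from h import *
avg(.466,-.2848,.0115,3)"
```

```text
t 15.825 tcp [ 0.4663 -0.2805  0.06  ] std [0.0009 0.0004 0.001 ] tilt std [0.0024 0.0009] F [ 0.5 -0.4  0.5] w 86.7
shift mm [ 0.7 -4.3 48.5] turn [-0.0007  0.0076  0.0038]
```

Emit:
carry_out(commands=[0.7, -4.3, 15, -0.001, 0.0075, 0.004, 0, 0, 20, 0, 0, 0, 0, 0, 7, 0, 0, 0])

```text
time_s: 16.2
tcp_pos: [0.4703, -0.2859, 0.0214]
ee_rot: [[-1.0, -0.001, 0.011], [-0.001, 1.0, -0.003], [-0.011, -0.003, -1.0]]
wrist_force: [0.1, 0.7, 0.3]
gripper_width: 1.0
```

```bash
python3 -c "
from h import *
avg(.466,-.2848,.0115,3)"
```

```text
t 16.3 tcp [ 0.4703 -0.286   0.0214] std [0.     0.     0.0003] tilt std [0.0002 0.0001] F [ 0.3  0.4 -0.4] w 87.2
shift mm [4.4 1.2 9.8] turn [-0.0033  0.0104  0.0015]
```

Emit:
carry_out(commands=[4.4, 1.2, 6, -0.003, 0.01, 0.0015, 0, 0, 3.5, 0, 0, 0])

```text
time_s: 16.55
tcp_pos: [0.4666, -0.2851, 0.0128]
ee_rot: [[-1.0, -0.0, 0.002], [-0.0, 1.0, -0.001], [-0.002, -0.001, -1.0]]
wrist_force: [-0.2, 0.6, 0.2]
gripper_width: 1.003
```

```bash
python3 -c "
from h import *
avg(.466,-.2848,.0115,3)"
```

```text
t 16.65 tcp [ 0.4666 -0.2851  0.0127] std [0.     0.     0.0001] tilt std [0.0001 0.    ] F [-0.2  0.1 -0.3] w 87.1
shift mm [0.6 0.3 1.2] turn [-0.001   0.0021  0.0001]
```

Emit:
carry_out(commands=[0.6, 0.3, 1, -0.001, 0.002, 0, 0, 0, 0, 0, 0, 0, 0, 0, 0, 0, 0, 0, 0, 0, 0, 0, 0, 0, 0, 0, 0, 0, 0, 0], grip=25)

```text
time_s: 17.27
tcp_pos: [0.4666, -0.285, 0.0123]
ee_rot: [[-1.0, -0.0, 0.001], [-0.0, 1.0, -0.0], [-0.001, -0.0, -1.0]]
wrist_force: [0.7, -0.9, 0.5]
gripper_width: 0.514
```

Emit:
carry_out(commands=[0, 0, 0, 0, 0, 0, 0, 0, 0, 0, 0, 0, 0, 0, 0, 0, 0, 0, 0, 0, 0, 0, 0, 0, 0, 0, 0, 0, 0, 0])

```text
time_s: 17.9
tcp_pos: [0.4666, -0.285, 0.0123]
ee_rot: [[-1.0, -0.0, 0.001], [-0.0, 1.0, -0.0], [-0.001, -0.0, -1.0]]
wrist_force: [-0.3, 0.2, 0.4]
gripper_width: 0.406
```

```bash
python3 -c "
from h import *
avg(.466,-.2848,.0115,3)"
```

```text
t 18.0 tcp [ 0.4666 -0.285   0.0123] std [0. 0. 0.] tilt std [0. 0.] F [-0.4 -0.1  0.1] w 35.7
shift mm [0.6 0.2 0.8] turn [-0.0004  0.0013  0.0004]
```

Emit:
carry_out(commands=[0, 0, -15, 0, 0, 0, 0, 0, -30, 0, 0, 0, 0, 0, -40, 0, 0, 0, 0, 0, -40, 0, 0, 0, 0, 20, -25, 0, 0, 0])

```text
time_s: 18.62
tcp_pos: [0.464, -0.2646, 0.1668]
ee_rot: [[-1.0, 0.002, -0.005], [0.002, 1.0, 0.002], [0.005, 0.002, -1.0]]
wrist_force: [0.8, -0.2, -2.0]
gripper_width: 0.408
```

Emit:
carry_out(commands=[0, 50, 0, 0, 0, 0, 0, 55, 0, 0, 0, 0, 0, 60, 0, 0, 0, 0, 0, 60, 0, 0, 0, 0, 0, 55, 0, 0, 0, 0])

```text
time_s: 19.25
tcp_pos: [0.4657, 0.0208, 0.1745]
ee_rot: [[-1.0, 0.009, 0.007], [0.009, 1.0, 0.002], [-0.007, 0.002, -1.0]]
wrist_force: [1.0, -0.1, -2.4]
gripper_width: 0.409
```

```bash
python3 -c "
from h import *
avg(.4708,.1204,.0985,2)"
```

```text
t 19.3 tcp [0.4662 0.0232 0.1746] std [0.0005 0.0024 0.0002] tilt std [0.0013 0.0012] F [ 0.6  1.8 -2.1] w 35.3
shift mm [-3.4 97.  76.5] turn [ 0.0034  0.0082 -0.0063]
```

Emit:
carry_out(commands=[-3, 45, 0, 0.003, 0.008, -0.006, 0, 40, 5, 0, 0, 0, 0, 9, 15, 0, 0, 0, 0, 0, 0, 0, 0, 0])

```text
time_s: 19.8
tcp_pos: [0.4681, 0.124, 0.1571]
ee_rot: [[-1.0, -0.006, 0.003], [-0.006, 1.0, 0.003], [-0.003, 0.003, -1.0]]
wrist_force: [-0.1, 0.3, -3.1]
gripper_width: 0.409
```

```bash
python3 -c "
from h import *
avg(.4708,.1204,.0985,3)"
```

```text
t 19.9 tcp [0.4687 0.1239 0.1577] std [0.0005 0.0001 0.0005] tilt std [0.0012 0.0004] F [ 0.1  0.  -2.2] w 34.9
shift mm [-1.8 -3.7 59.2] turn [0.0037 0.0044 0.0058]
```

Emit:
carry_out(commands=[-2, -3.7, 15, 0.0035, 0.0045, 0.006, 0, 0, 20, 0, 0, 0, 0, 0, 14, 0, 0, 0])

```text
time_s: 20.27
tcp_pos: [0.4725, 0.1171, 0.1083]
ee_rot: [[-1.0, 0.006, 0.003], [0.006, 1.0, 0.002], [-0.003, 0.002, -1.0]]
wrist_force: [0.0, -0.5, -2.1]
gripper_width: 0.409
```

```bash
python3 -c "
from h import *
avg(.4708,.1204,.0985,3)"
```

```text
t 20.375 tcp [0.4718 0.1168 0.1075] std [0.0005 0.0002 0.0007] tilt std [0.0015 0.0007] F [-0.6 -0.3 -2.5] w 34.7
shift mm [1.  3.6 9. ] turn [ 0.0009  0.0013 -0.0063]
```

Emit:
carry_out(commands=[1, 3.6, 3, 0.001, 0.001, -0.006])

```text
time_s: 20.5
tcp_pos: [0.4711, 0.1198, 0.1047]
ee_rot: [[-1.0, 0.001, 0.0], [0.001, 1.0, -0.001], [-0.0, -0.001, -1.0]]
wrist_force: [0.9, 0.4, -1.4]
gripper_width: 0.402
```

```bash
python3 -c "
from h import *
avg(.4708,.1204,.0985,3)
im=cv2.cvtColor(capture('scene'),cv2.COLOR_RGB2BGR)[120:240,150:350]
cv2.imwrite('pics/g.png',cv2.resize(im,None,fx=4,fy=4))"
```

```text
t 20.6 tcp [0.4707 0.12   0.1044] std [0.0003 0.0001 0.0003] tilt std [0.0006 0.0002] F [ 0.   0.1 -1.6] w 35.1
shift mm [-0.1  0.4  5.9] turn [-0.0009 -0.0008 -0.0008]
```

View pics/g.png

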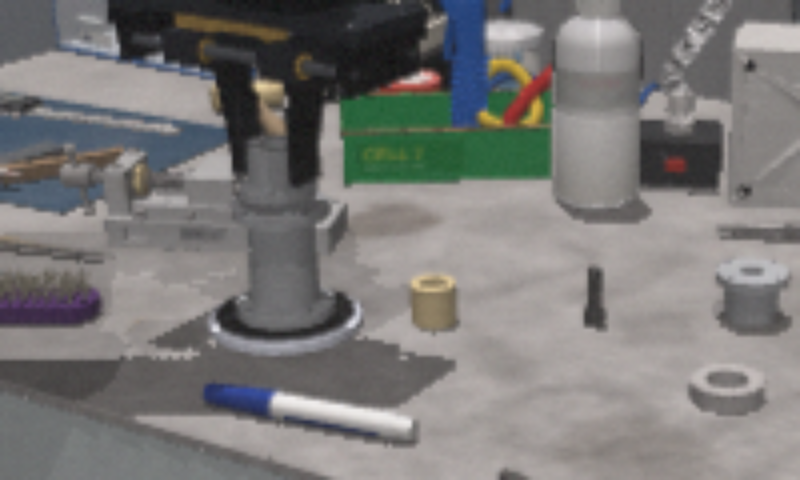

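The small hub hangs centred just above the brim (brim ~236–317 px, column centre ~282). Lower.

Emit:
carry_out(commands=[0, 0.4, 4.5, 0, 0, 0])

```text
time_s: 20.78
tcp_pos: [0.4712, 0.121, 0.1007]
ee_rot: [[-1.0, 0.0, 0.001], [0.0, 1.0, 0.0], [-0.001, 0.0, -1.0]]
wrist_force: [-0.5, -0.2, -2.1]
gripper_width: 0.405
```

```bash
python3 -c "
from h import *
avg(.4708,.1204,.0983,4)"
```

```text
t 20.925 tcp [0.4707 0.1208 0.1002] std [0.0003 0.0001 0.0003] tilt std [0.0008 0.0004] F [-0.5  0.1 -2. ] w 34.9
shift mm [-0.1 -0.4  1.9] turn [-0.0004 -0.0001 -0.0002]
```

Emit:
carry_out(commands=[0, -0.4, 2, 0, 0, 0])

```text
time_s: 21.05
tcp_pos: [0.4707, 0.1204, 0.0983]
ee_rot: [[-1.0, -0.0, -0.0], [-0.0, 1.0, -0.0], [0.0, -0.0, -1.0]]
wrist_force: [-1.5, 0.1, 5.2]
gripper_width: 0.403
```

```bash
python3 -c "
from h import *
avg(.4708,.1204,.0983,4)"
```

```text
t 21.2 tcp [0.4708 0.1204 0.0983] std [0. 0. 0.] tilt std [0.0001 0.    ] F [-0.1  0.1  0.1] w 35.3
shift mm [ 0. -0.  0.] turn [-0.0005  0.0001  0.0001]
```

Emit:
carry_out(commands=[0, 0, 0, 0, 0, 0, 0, 0, 0, 0, 0, 0, 0, 0, 0, 0, 0, 0, 0, 0, 0, 0, 0, 0, 0, 0, 0, 0, 0, 0], grip=87)

```text
time_s: 21.82
tcp_pos: [0.4714, 0.1206, 0.099]
ee_rot: [[-1.0, -0.0, 0.002], [-0.0, 1.0, 0.0], [-0.002, 0.0, -1.0]]
wrist_force: [0.4, -0.5, -0.3]
gripper_width: 0.891
```

Emit:
carry_out(commands=[0, 0, -12, 0, 0, 0, 0, 0, -25, 0, 0, 0, 0, 0, -25, 0, 0, 0, -10, -15, -10, 0, 0, 0, -30, -40, 0, 0, 0, 0])

```text
time_s: 22.45
tcp_pos: [0.5122, 0.0666, 0.1776]
ee_rot: [[-1.0, -0.006, 0.006], [-0.006, 1.0, 0.001], [-0.006, 0.001, -1.0]]
wrist_force: [0.3, 0.5, -0.2]
gripper_width: 1.0
```

Emit:
carry_out(commands=[-35, -50, 0, 0, 0, 0, -35, -50, 0, 0, 0, 0, -30, -50, 0, 0, 0, 0, -20, -40, 0, 0, 0, 0, 0, 0, 0, 0, 0, 0])

```text
time_s: 23.08
tcp_pos: [0.6397, -0.1307, 0.1834]
ee_rot: [[-1.0, -0.006, 0.013], [-0.006, 1.0, 0.001], [-0.013, 0.001, -1.0]]
wrist_force: [0.3, 1.7, -0.2]
gripper_width: 0.999
```

```bash
python3 -c "
from h import *
avg(.637,-.1375,.0115,2)
for n,(a,b,c,d) in {'top':(140,260,195,405),'scene':(120,260,150,420)}.items():
  im=cv2.cvtColor(capture(n),cv2.COLOR_RGB2BGR)[a:b,c:d]
  f=3.8 if n=='top' else 2.9
  cv2.imwrite('pics/h_'+n+'.png',cv2.resize(im,None,fx=f,fy=f,interpolation=cv2.INTER_CUBIC))"
```

```text
t 23.125 tcp [ 0.6395 -0.1301  0.1835] std [0.0003 0.0007 0.0001] tilt std [0.0001 0.0002] F [ 0.1  1.  -0.1] w 86.9
shift mm [  4.8  -7.7 172. ] turn [0.0014 0.013  0.0065]
```

View pics/h_top.png

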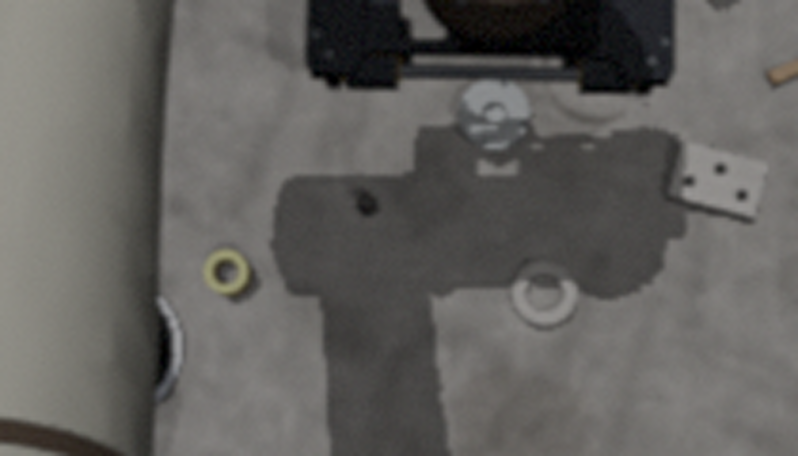

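View pics/h_scene.png

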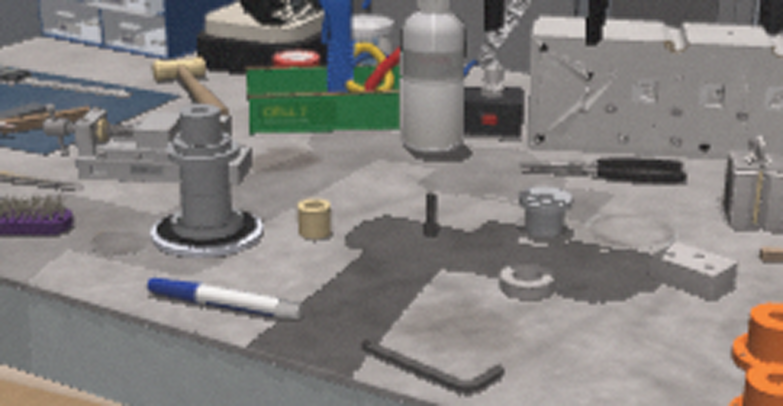

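Emit:
carry_out(commands=[4.5, -7.5, 30, 0.001, 0.013, 0.0065, 0, 0, 40, 0, 0, 0, 0, 0, 40, 0, 0, 0, 0, 0, 25, 0, 0, 0, 0, 0, 0, 0, 0, 0])

```text
time_s: 23.85
tcp_pos: [0.6342, -0.127, 0.0506]
ee_rot: [[-1.0, -0.014, 0.005], [-0.014, 1.0, 0.001], [-0.005, 0.001, -1.0]]
wrist_force: [0.6, -0.6, -0.5]
gripper_width: 0.998
```

```bash
python3 -c "
from h import *
print(ray('scene',202.5/2.9-.5+150,108/2.9-.5+120,.120))
avg(.637,-.1375,.0115,3)"
```

```text
[0.47936204 0.12481899]
t 23.95 tcp [ 0.6353 -0.1272  0.052 ] std [0.0009 0.0002 0.0011] tilt std [0.0023 0.0002] F [-0.  -0.4  0.4] w 86.8
shift mm [ -1.2 -10.4  40.5] turn [0.001  0.0082 0.0144]
```

Emit:
carry_out(commands=[-1, -10.4, 5, 0.001, 0.008, 0.014, 0, 0, 20, 0, 0, 0, 0, 0, 6, 0, 0, 0])

```text
time_s: 24.32
tcp_pos: [0.6412, -0.1386, 0.027]
ee_rot: [[-1.0, -0.0, 0.012], [-0.0, 1.0, -0.001], [-0.012, -0.001, -1.0]]
wrist_force: [0.3, -0.5, -0.2]
gripper_width: 1.002
```

```bash
python3 -c "
from h import *
avg(.637,-.1375,.0115,3)"
```

```text
t 24.425 tcp [ 0.6415 -0.1386  0.0271] std [0.0002 0.     0.0002] tilt std [0.0004 0.0001] F [ 0.1 -0.1  0.3] w 86.7
shift mm [ 4.7  1.2 15.6] turn [-0.001   0.0126  0.0006]
```

Emit:
carry_out(commands=[4.7, 1, 8, -0.001, 0.0125, 0, 0, 0, 7, 0, 0, 0])

```text
time_s: 24.68
tcp_pos: [0.638, -0.1378, 0.0135]
ee_rot: [[-1.0, -0.001, 0.003], [-0.001, 1.0, -0.0], [-0.003, -0.0, -1.0]]
wrist_force: [0.3, -0.4, -0.5]
gripper_width: 1.002
```

```bash
python3 -c "
from h import *
avg(.637,-.1375,.0115,3)
im=cv2.cvtColor(capture('scene'),cv2.COLOR_RGB2BGR)[120:240,170:290]
cv2.imwrite('pics/i.png',cv2.resize(im,None,fx=5,fy=5,interpolation=cv2.INTER_CUBIC))"
```

```text
t 24.775 tcp [ 0.6377 -0.1378  0.013 ] std [0.0002 0.     0.0004] tilt std [0.0007 0.0001] F [ 0.2 -0.1 -0.8] w 86.6
shift mm [0.7 0.3 1.5] turn [-0.0002  0.0022  0.0007]
```

View pics/i.png

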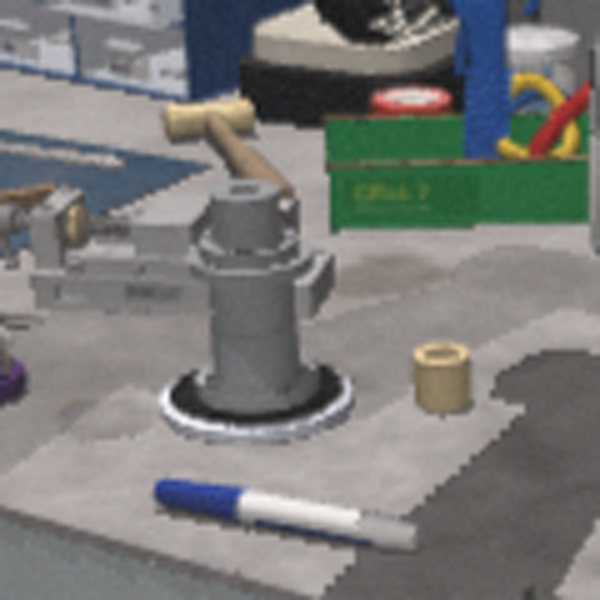

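```bash
python3 -c "
from h import *
for x in (.4708,.476):
  for z in (.01,.0481,.086,.12): print(x,z,((proj('scene',[x,.1204,z])[0]-[170,120]+.5)*5).round(1))
"
```

```text
0.4708 0.01 [259.2 392.6]
0.4708 0.0481 [254.5 324.9]
0.4708 0.086 [249.7 255.7]
0.4708 0.12 [245.3 192. ]
0.476 0.01 [265.5 389.3]
0.476 0.0481 [260.9 321.8]
0.476 0.086 [256.2 252.8]
0.476 0.12 [251.9 189.3]
```

Emit:
carry_out(commands=[0.7, 0.3, 1, 0, 0.002, 0, 0, 0, 0, 0, 0, 0, 0, 0, 0, 0, 0, 0, 0, 0, 0, 0, 0, 0, 0, 0, 0, 0, 0, 0], grip=38)

```text
time_s: 25.45
tcp_pos: [0.6376, -0.1375, 0.0128]
ee_rot: [[-1.0, -0.001, 0.001], [-0.001, 1.0, -0.001], [-0.001, -0.001, -1.0]]
wrist_force: [0.1, -0.6, -0.8]
gripper_width: 0.559
```

Emit:
carry_out(commands=[0, 0, 0, 0, 0, 0, 0, 0, 0, 0, 0, 0, 0, 0, 0, 0, 0, 0])

```text
time_s: 25.82
tcp_pos: [0.6377, -0.1375, 0.0129]
ee_rot: [[-1.0, -0.001, 0.001], [-0.001, 1.0, -0.001], [-0.001, -0.001, -1.0]]
wrist_force: [0.2, -0.2, 0.3]
gripper_width: 0.559
```

```bash
python3 -c "
from h import *
avg(.637,-.1375,.0115,3)"
```

```text
t 25.925 tcp [ 0.6376 -0.1375  0.0128] std [0. 0. 0.] tilt std [0. 0.] F [ 0.  -0.4 -0.5] w 49.0
shift mm [0.6 0.  1.3] turn [-0.0006  0.0014  0.0012]
```

Emit:
carry_out(commands=[0, 0, -15, 0, 0, 0, 0, 0, -40, 0, 0, 0, 0, 0, -50, 0, 0, 0, 0, 0, -50, 0, 0, 0, 0, 0, -40, 0, 0, 0])

```text
time_s: 26.55
tcp_pos: [0.634, -0.1372, 0.2107]
ee_rot: [[-1.0, -0.0, -0.011], [-0.0, 1.0, 0.001], [0.011, 0.001, -1.0]]
wrist_force: [0.2, 1.1, -2.5]
gripper_width: 0.561
```

Emit:
carry_out(commands=[35, 50, 0, 0, 0, 0, 35, 55, 0, 0, 0, 0, 35, 55, 0, 0, 0, 0, 30, 45, 0, 0, 0, 0, 0, 0, 0, 0, 0, 0])

```text
time_s: 27.18
tcp_pos: [0.4992, 0.0693, 0.2198]
ee_rot: [[-1.0, 0.002, 0.004], [0.002, 1.0, 0.004], [-0.004, 0.004, -1.0]]
wrist_force: [0.3, -1.1, -1.2]
gripper_width: 0.563
```

```bash
python3 -c "
from h import *
avg(.471,.1205,.1330,3)"
```

```text
t 27.275 tcp [0.5002 0.0684 0.2197] std [0.0008 0.0007 0.0001] tilt std [0.0003 0.0003] F [-0.  -0.5 -1.6] w 48.8
shift mm [29.7 51.7 86.8] turn [ 0.0033  0.0042 -0.0036]
```

Emit:
carry_out(commands=[20, 30, 0, 0.003, 0.004, -0.003, 9, 20, 15, 0, 0, 0, 0, 0, 15, 0, 0, 0, 0, 0, 0, 0, 0, 0])

```text
time_s: 27.78
tcp_pos: [0.4745, 0.1154, 0.1897]
ee_rot: [[-1.0, 0.01, 0.002], [0.01, 1.0, -0.0], [-0.002, -0.0, -1.0]]
wrist_force: [-1.0, -1.1, -1.1]
gripper_width: 0.562
```

```bash
python3 -c "
from h import *
avg(.471,.1205,.1330,3)"
```

```text
t 27.875 tcp [0.4751 0.1156 0.1904] std [0.0004 0.0002 0.0005] tilt std [0.0012 0.0005] F [-0.6 -0.5 -1.5] w 48.9
shift mm [ 4.3  4.8 57.4] turn [ 0.0005  0.0032 -0.0103]
```

Emit:
carry_out(commands=[4.3, 4.8, 15, 0, 0.003, -0.01, 0, 0, 20, 0, 0, 0, 0, 0, 12, 0, 0, 0])

```text
time_s: 28.25
tcp_pos: [0.4727, 0.1208, 0.1435]
ee_rot: [[-1.0, 0.002, 0.005], [0.002, 1.0, 0.004], [-0.005, 0.004, -1.0]]
wrist_force: [-0.4, -0.8, -2.3]
gripper_width: 0.56
```

```bash
python3 -c "
from h import *
avg(.471,.1205,.1330,3)"
```

```text
t 28.35 tcp [0.4722 0.1206 0.1429] std [0.0003 0.0001 0.0006] tilt std [0.0011 0.0005] F [-0.8 -0.6 -2.2] w 48.6
shift mm [ 1.3 -0.1  9.9] turn [ 0.0028  0.0035 -0.002 ]
```

Emit:
carry_out(commands=[1.3, 0, 4.5, 0.003, 0.0035, -0.002])

```text
time_s: 28.48
tcp_pos: [0.4715, 0.1208, 0.139]
ee_rot: [[-1.0, -0.0, 0.001], [-0.0, 1.0, -0.0], [-0.001, -0.0, -1.0]]
wrist_force: [-0.1, -0.6, -1.9]
gripper_width: 0.563
```

```bash
python3 -c "
from h import *
avg(.471,.1205,.1330,3)
im=cv2.cvtColor(capture('scene'),cv2.COLOR_RGB2BGR)[110:230,170:290]
cv2.imwrite('pics/j.png',cv2.resize(im,None,fx=5,fy=5,interpolation=cv2.INTER_CUBIC))"
```

```text
t 28.575 tcp [0.4709 0.1206 0.1385] std [0.0004 0.0001 0.0004] tilt std [0.0011 0.0004] F [-0.4 -0.6 -2.2] w 48.8
shift mm [-0.1 -0.1  5.5] turn [-0.0007 -0.0005  0.0003]
```

View pics/j.png

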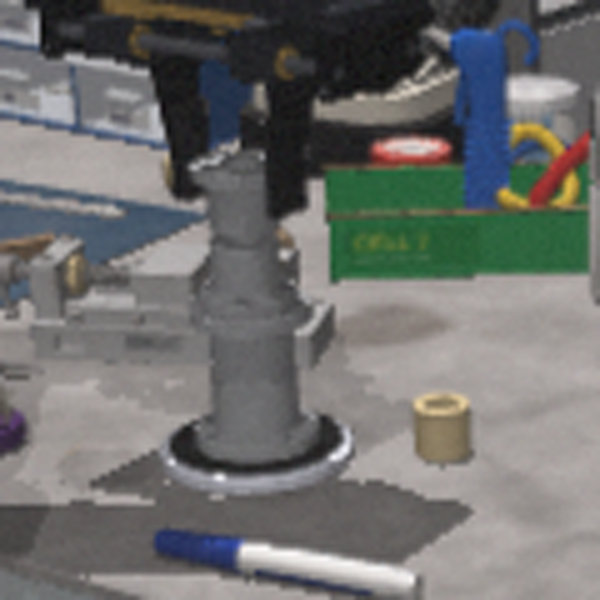

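Emit:
carry_out(commands=[0, 0, 4, 0, 0, 0])

```text
time_s: 28.75
tcp_pos: [0.4714, 0.1209, 0.1352]
ee_rot: [[-1.0, -0.0, 0.001], [-0.0, 1.0, 0.0], [-0.001, 0.0, -1.0]]
wrist_force: [0.6, -1.1, -1.6]
gripper_width: 0.561
```

```bash
python3 -c "
from h import *
avg(.471,.1205,.1328,4)"
```

```text
t 28.9 tcp [0.4709 0.1207 0.1346] std [0.0003 0.0001 0.0003] tilt std [0.0008 0.0004] F [ 0.1 -0.3 -2.3] w 48.9
shift mm [-0.1 -0.2  1.8] turn [-0.0004 -0.0001  0.0003]
```

Emit:
carry_out(commands=[0, -0.2, 1.9, 0, 0, 0])

```text
time_s: 29.02
tcp_pos: [0.471, 0.1204, 0.1329]
ee_rot: [[-1.0, -0.0, 0.0], [-0.0, 1.0, -0.0], [-0.0, -0.0, -1.0]]
wrist_force: [0.5, 0.3, -1.4]
gripper_width: 0.559
```

```bash
python3 -c "
from h import *
avg(.471,.1205,.1328,4)"
```

```text
t 29.175 tcp [0.471  0.1204 0.1328] std [0. 0. 0.] tilt std [0.0001 0.0001] F [ 0.3  0.3 -1.4] w 48.8
shift mm [0.  0.1 0. ] turn [-0.0005 -0.      0.0004]
```

Emit:
carry_out(commands=[0, 0, 0.5, 0, 0, 0])

```text
time_s: 29.3
tcp_pos: [0.4712, 0.1204, 0.1327]
ee_rot: [[-1.0, -0.0, 0.0], [-0.0, 1.0, -0.0], [-0.0, -0.0, -1.0]]
wrist_force: [-1.7, -0.3, 2.7]
gripper_width: 0.561
```

```bash
python3 -c "
from h import *
avg(.471,.1205,.1328,4)"
```

```text
t 29.45 tcp [0.4712 0.1204 0.1327] std [0. 0. 0.] tilt std [0. 0.] F [-1.3 -0.1  2.4] w 48.9
shift mm [ 0.2  0.1 -0.1] turn [-0.0005  0.0004  0.0005]
```

Emit:
carry_out(commands=[0, 0, 0, 0, 0, 0, 0, 0, 0, 0, 0, 0, 0, 0, 0, 0, 0, 0, 0, 0, 0, 0, 0, 0, 0, 0, 0, 0, 0, 0], grip=87)

```text
time_s: 30.08
tcp_pos: [0.4717, 0.1207, 0.1328]
ee_rot: [[-1.0, -0.001, 0.002], [-0.001, 1.0, 0.0], [-0.002, 0.0, -1.0]]
wrist_force: [0.1, -0.0, 0.5]
gripper_width: 0.978
```

Emit:
carry_out(commands=[0, 0, 0, 0, 0, 0, 0, 0, -12, 0, 0, 0, 0, 0, -25, 0, 0, 0, 0, 0, -30, 0, 0, 0, 0, -20, -10, 0, 0, 0])

```text
time_s: 30.7
tcp_pos: [0.4717, 0.1006, 0.2135]
ee_rot: [[-1.0, -0.003, 0.002], [-0.003, 1.0, -0.001], [-0.002, -0.001, -1.0]]
wrist_force: [0.2, -0.6, -0.4]
gripper_width: 0.999
```

Emit:
carry_out(commands=[0, -50, 0, 0, 0, 0, 0, -60, 0, 0, 0, 0, 0, -60, 0, 0, 0, 0, 0, -60, 0, 0, 0, 0, 0, -40, 0, 0, 0, 0])

```text
time_s: 31.32
tcp_pos: [0.4703, -0.1791, 0.215]
ee_rot: [[-1.0, -0.006, 0.003], [-0.006, 1.0, 0.001], [-0.003, 0.001, -1.0]]
wrist_force: [0.8, -0.1, -0.8]
gripper_width: 1.0
```

Emit:
carry_out(commands=[0, 0, 0, 0, 0, 0, 0, 0, 0, 0, 0, 0])

```text
time_s: 31.58
tcp_pos: [0.4681, -0.1824, 0.2143]
ee_rot: [[-1.0, 0.0, 0.001], [0.0, 1.0, 0.001], [-0.001, 0.001, -1.0]]
wrist_force: [-0.5, 0.5, 0.6]
gripper_width: 0.999
```

```bash
python3 -c "
from h import *
avg(.471,.1205,.1328,4)
for n,(a,b,c,d) in {'top':(140,260,195,405),'scene':(100,230,170,290)}.items():
  im=cv2.cvtColor(capture(n),cv2.COLOR_RGB2BGR)[a:b,c:d]
  f=3.8 if n=='top' else 4.5
  cv2.imwrite('pics/k_'+n+'.png',cv2.resize(im,None,fx=f,fy=f,interpolation=cv2.INTER_CUBIC))"
```

```text
t 31.725 tcp [ 0.4684 -0.1819  0.2144] std [0.0003 0.0004 0.0001] tilt std [0.0003 0.0001] F [0.1 0.3 0.1] w 86.8
shift mm [ -2.8 302.3  82. ] turn [0.0013 0.0015 0.001 ]
```

View pics/k_top.png

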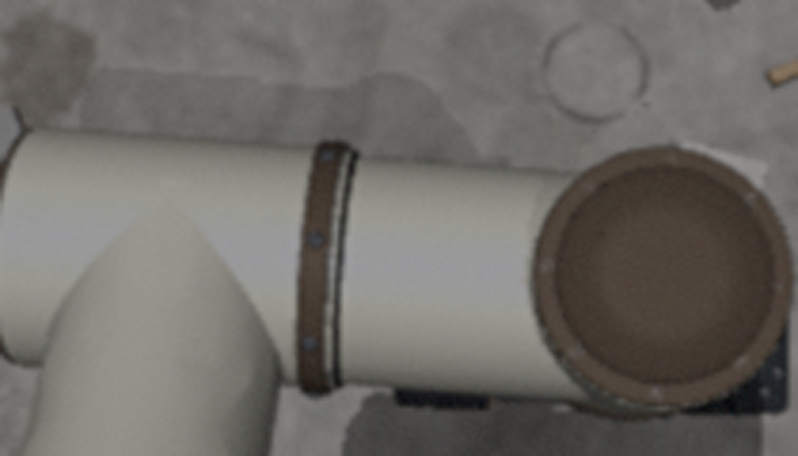

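View pics/k_scene.png

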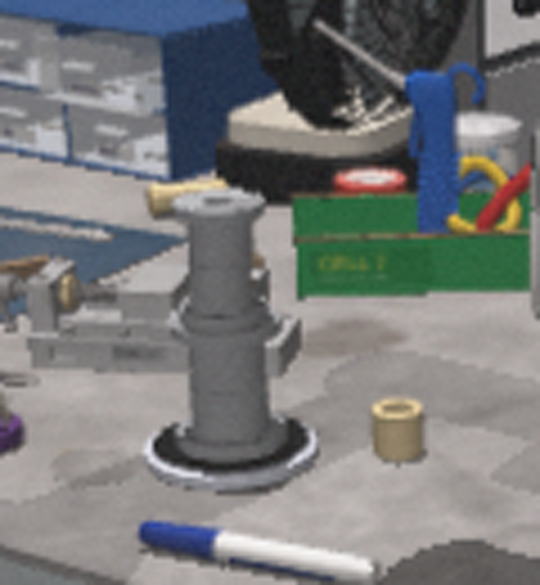

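Emit:
carry_out(commands=[0, -50, 0, 0, 0, 0, 0, -55, 0, 0, 0, 0, 0, -40, 0, 0, 0, 0, 0, 0, 0, 0, 0, 0, 0, 0, 0, 0, 0, 0])

```text
time_s: 32.45
tcp_pos: [0.4725, -0.3254, 0.2149]
ee_rot: [[-1.0, -0.014, 0.004], [-0.014, 1.0, 0.001], [-0.004, 0.001, -1.0]]
wrist_force: [-0.4, 0.1, 0.6]
gripper_width: 0.996
```

```bash
python3 -c "
from h import *
im=cv2.cvtColor(capture('top'),cv2.COLOR_RGB2BGR)[140:260,195:405]
cv2.imwrite('pics/l.png',cv2.resize(im,None,fx=3.8,fy=3.8,interpolation=cv2.INTER_CUBIC))
for z in (.01,.086,.154): print(((proj('top',[.471,.1205,z])[0]-[195,140]+.5)*3.8).round(1))"
```

```text
[113.5 349.3]
[ 86.2 341.9]
[ 57.8 334.2]
```

View pics/l.png

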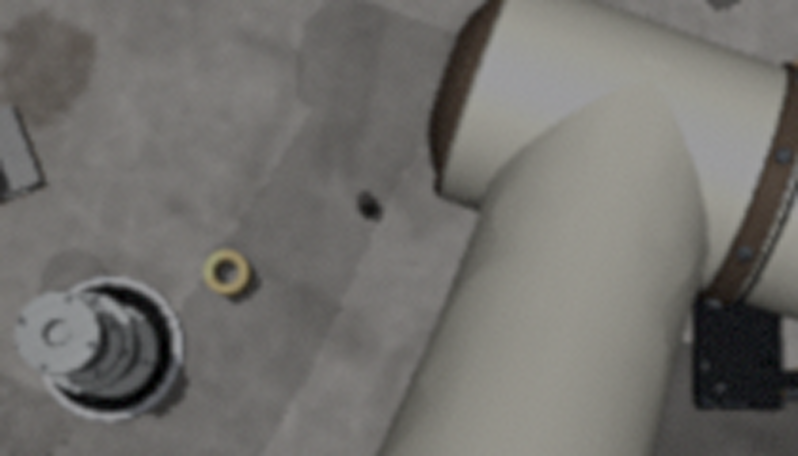

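Top bore is at (58,333) against (57.8,334.2) predicted, so the column is centred. Handing in.

```bash
python3 -c "
from station import *
print(finish_job(), sense()['time_s'])"
```

```text
the job is handed in; nothing more can be done
the job is handed in; nothing more can be done
```

I stacked all four hubs on the plate in the order you named, each the way it already lay, and handed the job in at about 32.5 s of the 104 s allowed. `finish_job` gives no verdict, so what follows is only my own checks.

- **Placing:** I lowered each hub until the wrist force showed contact. Tool heights at contact came within about 0.1 mm of the expected stack heights.
- **Final top picture:** The top hub's bore was at about (58, 333) in the enlarged crop, against (57.8, 334.2) predicted for a centred column. That is about 1 mm off.
- **Final scene picture:** The column looked straight and upright, with the gripper clear of it.
- **Parts to leave alone:** The bush and screw were where they started in the last top picture. The arm hid the ring and block there. They looked unmoved in the earlier pictures, and nothing was moved near them after that.
- **Disagreement:** The two cameras mostly agreed to 2–3 mm, but a few bore readings were further apart. One rough reading of the third hub put its bore about 9 mm from where I set it. A closer crop cut that to about 2–3 mm, and the other levels showed the same offset, so I took it as camera error.

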